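# Stop the inspection stage, set the straightedge, reset the stop

## Task

Make the inspection stage safe by pressing its palm stop button down until it latches, and leave it latched while you work at the stage. Take the probe shell off the stage and lay it flat in the grey tray, then lay the straightedge down on the stage flush along the panel's near long edge (the edge that the shell was lying along), about centred on it. Last, twist the stop's knob clockwise so that it springs back up, let everything go, and leave the other things on the bench where they are.

Things in the scene. Friction and masses are not known exactly. Their poses are not given: they have to be found in the camera images.
- stop_box: Stop station fixed on the bench: plain aluminium box 100 x 100 x 60 high with one black mushroom palm button on top. Origin: centre of its underside, z up; the button's vertical axis passes through it. It and the tray change sides (left or right of the stage).
- stop_top (a point): Top centre of the mushroom head. The head is round, 60 across; its gripping rim is the upright band 7 to 22 below this point, with the free gap down to the box under the head. At rest the top is 106 above the bench; pressed fully 93, latched about 96. Keeps the box's axes (does not turn with the head).
- stop_press (a joint): Downward travel of the head, m: 0 up, 0.013 fully down. It needs about 6 N near the bottom (press to about 12 N); pushed to the bottom and let go it stays latched at about 0.010. The latch works only when the head is pressed straight down, not twisted.
- stop_turn (a joint): Turn of the head, rad, clockwise seen from above: 0 at rest, end stop at 1.0. Turning past about 0.65 frees the latch; the head springs up when let go (or in the grip) and turns back to 0 by itself.
- stage: Inspection stage fixed on the bench: dark steel plate 220 (x) x 240 (y), its flat top 30 above the bench. Origin: centre of its underside; x points away from the robot.
- panel: White flat panel clamped on the stage (fixed): 100 (x) x 170 (y) x 8 thick. Origin: centre of its underside, on the stage's top; its near long edge is the face at x = -50 in its own frame, running along y. Two small steel clamps on its far edge, 12 high over the stage.
- shell: White ultrasound-probe shell, loose, lying flat on the stage along the panel's near edge: 138 long, 30 high. Origin: centre of the underside, x along it. Handle 34 wide from x = -69 to 21, wider head 55 wide from x = 21 to 56, thin cable nub (look only) to x = -81. Grip the handle across y, about x = -15. 150 g.
- rule: Aluminium straightedge, loose, lying on the bench left or right of the stage: flat base 200 (x) x 36 (y) x 6 thick, with an upright grip bar 90 long, 14 thick along the middle, top 36 above the underside. Origin: centre of the underside, x along the length. Both long edges are alike. 220 g.
- tray: Grey open tray fixed on the bench: 130 (x) x 190 (y) outside, 25 high, walls and floor about 4. Origin: centre of its underside.
- driver: Bystander, loose, leave alone: black pen-shaped driver, 180 long, about 28 thick, lying on the bench. Origin: on its underside.
- tweezers: Bystander, loose, leave alone: steel tweezers, 140 long, 6 high, lying between robot and stage. Origin: on its underside.
- spool: Bystander, loose, leave alone: tape spool, ring 64 across, 20 high. Origin: on its underside.
- flux_jar: Bystander, loose, leave alone: small amber jar, 60 across, 70 high. Origin: on its underside.
- swab_cup: Bystander, loose, leave alone: steel cup, 70 across, 80 high. Origin: on its underside.
- spare_block: Bystander, loose, leave alone: steel block 70 x 50 x 35 high. Origin: on its underside.
- brush: Bystander, loose, leave alone: small brush, 150 long. Origin: on its underside.
There are look-alikes about, which are no part of the job. There is more than one size of the shell; the one meant has the size given above.

How it is judged:
By the outcome, as a careful person would: the job done as asked, in the order asked, and still so for the second after the job is handed in, with the robot touching nothing.
It also fails if it takes over 72 s, if anything falls off the work surface, if the arm or the gripper's body presses on something with over 40 N, if the wrist force passes 120 N, or if a joint passes its speed limit or range.

## Robot

A 6-joint arm with a two-finger parallel gripper is mounted at the origin on the work surface. World frame = base frame: x ahead of the robot, y to its left, z up, the work surface at z = 0. Lengths are in mm, angles in rad, forces in N, time in s.
With the tool pointing down it reaches from about 350 to 850 mm from the base axis. Payload 8.1 kg.
Tool frame: the origin (TCP) lies midway between the tips of the shut fingers; the grasp point (between the pads) lies 19 mm behind it; z points along the fingers, y is the line along which they close (so a half turn about z gives the same grasp; the last joint's range is limited). The gripper opens to 85 mm and grips with 20 to 120 N. Pads are 22 mm wide; open, the fingers measure 114 mm over their backs; the gripper's body (76 mm by 85 mm) begins 54 mm behind the grasp point. The pads swing forward as they close: fully open they stand 13 mm farther back than shut.
Start: joints at [-1.257, 0.13, 1.488, -0, 1.523, -0.085], TCP at [233.008, -552.913, 231.292] pointing down, gripper open.
Joint ranges: [-2.96, 2.96], [-0.89, 2.26], [0.02, 2.5], [-1.34, 4.48], [0, 2.73], [-2.66, 2.66]. Speed limits (rad/s): [2.39, 2.39, 2.79, 3.14, 3.14, 3.14].

## Interface

Orientations are given as a unit quaternion [w, x, y, z].
In Python, from rig import ctrl gives the robot as it stands.
- The arm moves only by the shell command python3 -m creep 'ROWS'. ROWS is JSON, a list of rows, each an object of numbers: "gripper": the opening, from -1 (shut) to 1 (fully open); "dx", "dy", "dz": the shift along the tool's x, y, z in mm; "turn": the turn about the tool's z in degrees. A call has 1 to 8 rows; each row shifts and turns the commanded pose from where the row before left it, along the tool's axes as they then stand; what a row does not reach is not made up. A row lasts 1/8 s, in which the tool goes at most 62.5 mm and 10.7 degrees, less where a joint would pass 70% of its speed; a pose out of reach is approached as far as the arm can. A call with a gripper value outside its range is refused whole. The fingers move at their own pace and stop on an object; the grip force is fixed at half the most. Time passes only in rows, so rows that do not move let the fingers close. It gives the time, the measured TCP pose, the force, the opening and the grip force at its end, in the units of the state.
- ctrl.observe(): the state, without advancing time (a new reading comes with each control period).
- ctrl.capture(name): name is "side" or "top" or "wrist"; returns a dict with "pixels" (420x560x3 uint8, red, green, blue), "fx", "fy", "cx", "cy" (pixels), "eye" and "orientation" of the camera in the world. Camera axes: x right, y down, z forward; pixel columns grow to the right and rows downward; lengths in mm; the calibration is good to about 2 mm. A picture is of the moment at which its call begins. There is no depth.
- ctrl.close_job(): hands the job in; it is judged then, once.
Trained networks look in a picture, given as the dict that the camera call returned (one of the last four; its "shot" number tells which), for a name from the list of things; names that differ only in an ending like _2 or _b are one class to them, and where a whole thing is asked for, a point or a joint stands for the part that bears it (a point fixed in the world has none). Each returns a list of dicts, best first, with "confidence" (0 to 1); they miss things now and then, are a little off and sometimes report something else, mostly with a low value. They report only what shows in the picture. A call takes as long as a camera call. They do not tell look-alikes from the thing itself.
- ctrl.outline_of(picture, target): "region" (420x560 bool, what is visible of it) and "centre" ([row, column] in pixels, amid what is visible of it).
- ctrl.tip_of(picture, target): "centre" ([row, column] in pixels: a listed point, or the origin of a listed thing).
The state is a dict: "clock": time; "joint_positions": joint angles; "qd": joint speeds; "tau": joint torques, N m; "position": TCP position; "tcp_rot": TCP orientation; "wrist_force": force on the tool from outside, world axes, zero at the start; "ft_torque": the same for the moment, N m; "finger_gap": opening from 0.0 (shut) to 1.0 (fully open); "grip_force": force on a finger pad.
Only numpy, scipy, OpenCV 4.12 (cv2) and the standard library are available. Lean on these libraries where they do the work, as an engineer would, in place of code of your own. Each camera call takes 0.05 s, during which the arm holds its last target. There are 200 camera calls.

## Working session

There is one attempt and no reset: what is moved stays moved. The work goes in short steps, Python scripts to look and compute and a shell command to move; the robot and the scene stay as the last step left them, time stands still between calls to the robot, and variables do not carry over. Pictures are saved under pics/ and viewed, at most 10 in all, crops included, and the job is handed in when it is done.

```bash
mkdir -p pics; ls; cat > h.py <<'E'
import numpy as np, cv2
from rig import ctrl
from scipy.spatial.transform import Rotation as R
def rot(q): return R.from_quat([q[1],q[2],q[3],q[0]])
def ray(p,rc):
    d=np.array([(rc[1]-p["cx"])/p["fx"],(rc[0]-p["cy"])/p["fy"],1.])
    return np.array(p["eye"]),rot(p["orientation"]).apply(d)
def onz(p,rc,z):
    e,d=ray(p,rc); return e+d*(z-e[2])/d[2]
def proj(p,X):
    c=rot(p["orientation"]).inv().apply(np.atleast_2d(X)-np.array(p["eye"]))
    return np.c_[c[:,1]/c[:,2]*p["fy"]+p["cy"],c[:,0]/c[:,2]*p["fx"]+p["cx"]]
def save(p,n,s=None):
    im=p["pixels"][:,:,::-1]
    cv2.imwrite("pics/"+n+".png",im if s is None else cv2.resize(im,None,fx=s,fy=s))
def rect(p,reg,z):
    """min-area rectangle of a region dropped on plane z"""
    r,c=np.nonzero(reg); pts=np.array([onz(p,(a,b),z)[:2] for a,b in zip(r,c)],np.float32)
    return cv2.minAreaRect(pts)
E
python3 - <<'E'
from h import *
t=ctrl.capture("top"); s=ctrl.capture("side")
save(t,"top0",1.4); save(s,"side0",1.4)
print(t["eye"],t["orientation"],s["eye"],s["orientation"],t["fx"])
print(ctrl.observe())
Z=dict(stop_box=60,stage=30,panel=38,shell=45,rule=6,tray=25)
for n in Z:
    for o in ctrl.outline_of(t,n):
        if o["confidence"]<.3: continue
        print(n,round(o["confidence"],2),np.round(o["centre"]),rect(t,o["region"],Z[n]))
for n in ["stop_top"]+list(Z):
    for o in ctrl.tip_of(t,n)[:3]: print(n,o["confidence"],o["centre"],onz(t,o["centre"],106 if n=="stop_top" else 0 if n in("stop_box","stage","rule","tray") else 30).round(1))
E
```

```text
pics
[ 264.22334256    6.8365048  1507.415043  ] [ 0.04712217 -0.70354717  0.70671113 -0.05796765] [ -555.32089979 -1338.66207931  1069.3206175 ] [-0.46962293  0.8198339  -0.28698491  0.15800742] 476.708450914176
{'clock': 0.1, 'joint_positions': array([-1.25738795e+00,  1.31124649e-01,  1.48917319e+00,  1.54275671e-05,
        1.52300609e+00, -8.54067702e-02]), 'qd': array([ 1.23775723e-03, -1.52239443e-03, -3.92268576e-03, -1.08559895e-04,
       -4.09252790e-04, -4.17507403e-05]), 'tau': array([ 1.41340879e-03, -5.70953751e+01, -5.01940155e+01, -8.63686296e-05,
        8.14495375e-03, -3.18045306e-05]), 'position': array([ 232.86342853, -552.4265325 ,  230.32449255]), 'tcp_rot': array([-8.50960165e-04,  9.80183818e-01,  1.98088238e-01, -8.96775960e-05]), 'wrist_force': array([0.40835392, 0.61008551, 1.14079664]), 'ft_torque': array([-0.0230016 , -0.04082101,  0.01397153]), 'grip_force': 0.0, 'finger_gap': 1.0017069634546516}
stop_box 0.8 [226. 384.] ((420.93719482421875, -339.9146728515625), (110.65550231933594, 124.94963073730469), 75.69438171386719)
stop_box 0.38 [193. 270.] ((5
[... 799 characters left out ...]
 51.71719741821289), 89.8349609375)
rule 0.56 [173. 177.] ((590.74609375, 301.38116455078125), (42.87668991088867, 201.4945068359375), 16.086811065673828)
tray 0.56 [232. 159.] ((402.7397766113281, 355.3978271484375), (192.2062530517578, 130.795654296875), 89.72030639648438)
stop_top 0.65 [224.5, 388.1] [ 417.2 -343.4  106. ]
stop_box 0.88 [225.8, 382.6] [ 424.7 -352.1    0. ]
stage 0.9 [185.0, 272.8] [558.   -2.6   0. ]
panel 0.64 [170.1, 276.0] [600.2 -12.7  30. ]
shell 0.89 [197.8, 265.4] [511.3  21.   30. ]
shell 0.83 [293.4, 372.7] [ 213.8 -306.6   30. ]
shell 0.74 [305.3, 180.3] [181.9 279.4  30. ]
rule 0.64 [174.5, 179.4] [593.2 298.    0. ]
tray 0.6 [232.2, 160.8] [407.1 352.    0. ]
```

View pics/top0.png

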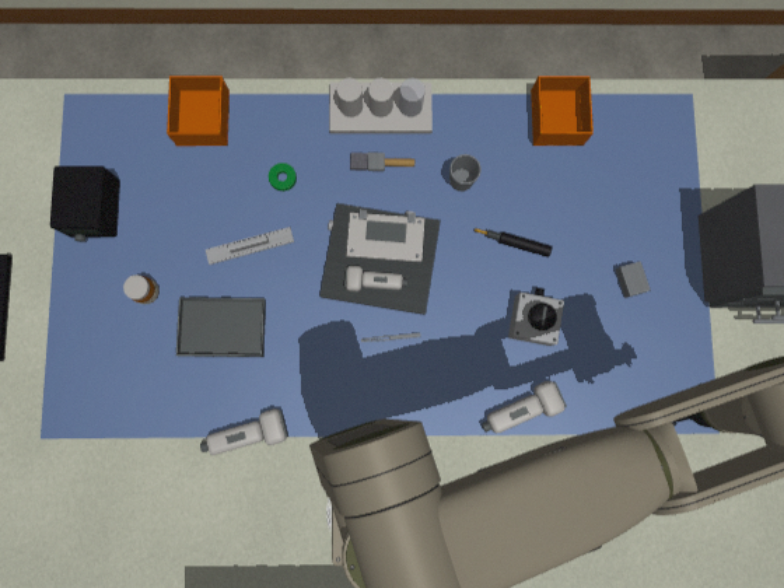

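View pics/side0.png

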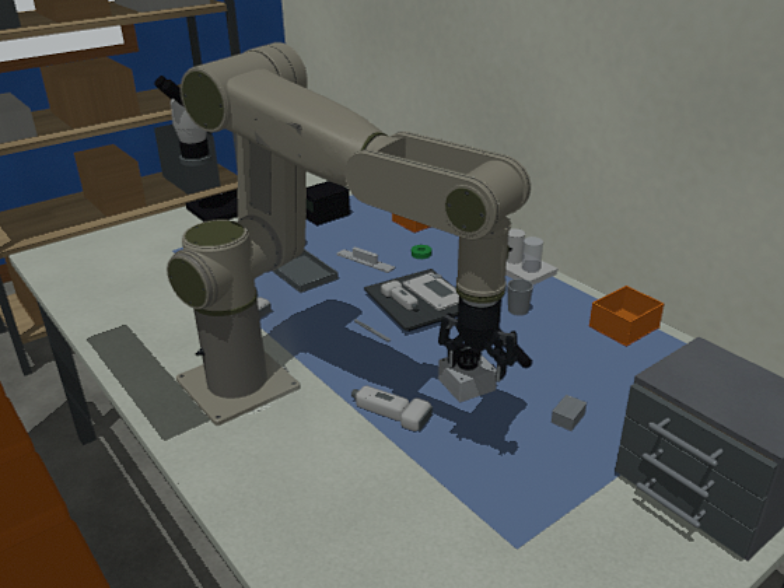

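The pictures match the detections. In the top view the stage is at (380,258), with the shell along the panel's near edge and its head to the left. The stop is at (540,315) on the right, and the tray (220,325) and rule (250,245) are on the left. The two big shells in front are look-alikes. I'll go above the stop with the fingers shut.

```bash
python3 -m creep '[{"gripper":-1,"dx":42,"dy":-20},{"gripper":-1,"dx":42,"dy":-20},{"gripper":-1,"dx":42,"dy":-20},{"gripper":-1,"dx":42,"dy":-20},{"gripper":-1,"dx":42,"dy":-20},{"gripper":-1,"dx":42,"dy":-20},{"gripper":-1}]'
python3 - <<'E'
from h import *
w=ctrl.capture("wrist"); save(w,"w1")
for n in ["stop_top","stop_box"]:
    for o in ctrl.tip_of(w,n)[:3]: print(n,o["confidence"],o["centre"],onz(w,o["centre"],106 if n=="stop_top" else 0).round(1))
for o in ctrl.outline_of(w,"stop_top")[:2]: print(o["confidence"],rect(w,o["region"],90))
for o in ctrl.outline_of(w,"stop_press")[:2]: print(o["confidence"],rect(w,o["region"],99))
t=ctrl.capture("top"); 
Z=dict(stage=30,panel=38,shell=45,rule=6,tray=25)
for n in Z:
    for o in ctrl.outline_of(t,n):
        if o["confidence"]>.5: print(n,round(o["confidence"],2),rect(t,o["region"],Z[n]))
print(w["eye"],rot(w["orientation"]).as_matrix().round(2).tolist())
E
```

```text
stage 0.69 ((558.3289184570312, 5.670684814453125), (252.1480712890625, 228.09066772460938), 80.02825164794922)
stage 0.65 ((423.2423095703125, -359.6284484863281), (58.918800354003906, 63.32566833496094), 43.798583984375)
panel 0.75 ((606.7306518554688, -9.806320190429688), (170.04164123535156, 111.63533782958984), 85.51158905029297)
shell 0.72 ((506.6441650390625, 12.758705139160156), (136.66758728027344, 53.539066314697266), 89.83659362792969)
shell 0.62 ((170.5582733154297, 297.4599609375), (72.6440200805664, 187.3109588623047), 13.456706047058105)
shell 0.6 ((219.15797424316406, -302.33245849609375), (72.253173828125, 187.82644653320312), 20.965742111206055)
shell 0.54 ((503.1349182128906, -561.9017333984375), (71.24950408935547, 63.76945114135742), 15.302027702331543)
rule 0.61 ((590.0067749023438, 301.1534729003906), (41.28805923461914, 199.95669555664062), 15.183825492858887)
tray 0.67 ((401.1576232910156, 357.4298095703125), (195.96597290039062, 134.01473999023438), 88.97382354736328)
[ 308.83792926 -521.56101154  374.5937426 ] [[0.39, -0.87, -0.29], [-0.92, -0.37, -0.12], [-0.0, 0.32, -0.95]]invalid input
```

View pics/w1.png

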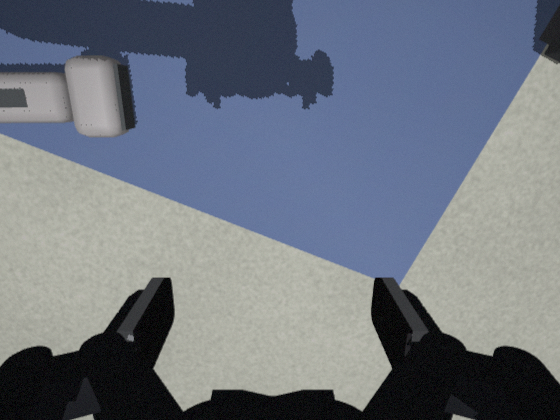

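The arm didn't move because the rows were refused. The wrist view shows only open fingers over the bench and a big look-alike shell at the upper left. I'll resend with complete rows.

```bash
python3 -m creep '[{"gripper":-1,"dx":42,"dy":-20,"dz":0,"turn":0},{"gripper":-1,"dx":42,"dy":-20,"dz":0,"turn":0},{"gripper":-1,"dx":42,"dy":-20,"dz":0,"turn":0},{"gripper":-1,"dx":42,"dy":-20,"dz":0,"turn":0},{"gripper":-1,"dx":42,"dy":-20,"dz":0,"turn":0},{"gripper":-1,"dx":42,"dy":-20,"dz":0,"turn":0},{"gripper":-1,"dx":0,"dy":0,"dz":0,"turn":0}]'
cat > stop.py <<'E'
from h import *
w=ctrl.capture("wrist")
for n in ["stop_top","stop_box"]:
    for o in ctrl.tip_of(w,n)[:3]: print(n,o["confidence"],o["centre"],onz(w,o["centre"],106 if n=="stop_top" else 0).round(1))
for n,z in (("stop_press",99),("stop_box",60)):
    for o in ctrl.outline_of(w,n)[:2]: print(n,o["confidence"],rect(w,o["region"],z))
s=ctrl.observe(); m=rot(s["tcp_rot"]).as_matrix(); print(s["position"],np.degrees(np.arctan2(m[1,0],m[0,0])))
E
python3 stop.py
```

```text
clock: 2.17
position: [420.5, -342.1, 231.5]
tcp_rot: [-0.0, 0.98, 0.2, 0.0]
wrist_force: [-0.2, -0.1, -0.6]
finger_gap: 0.002
grip_force: 0.0
stop_top 0.79 [204.3, 270.6] [ 417.  -342.6  106. ]
stop_box 0.67 [177.4, 269.1] [ 413.9 -341.6    0. ]
stop_press 0.97 ((416.5302429199219, -342.6708679199219), (61.27615737915039, 59.276206970214844), 33.17650604248047)
stop_box 0.8 ((426.37713623046875, -345.1028747558594), (99.35700225830078, 121.17720794677734), 78.57156372070312)
stop_box 0.58 ((573.4290771484375, -345.03411865234375), (70.591064453125, 26.090993881225586), 73.14558410644531)
[ 417.95471021 -345.3488099   231.2693991 ] 22.772720020346092
```

```bash
python3 -m creep '[{"gripper":-1,"dx":-1,"dy":-2,"dz":40,"turn":0},{"gripper":-1,"dx":0,"dy":0,"dz":40,"turn":0},{"gripper":-1,"dx":0,"dy":0,"dz":40,"turn":0},{"gripper":-1,"dx":0,"dy":0,"dz":6,"turn":0},{"gripper":-1,"dx":0,"dy":0,"dz":6,"turn":0},{"gripper":-1,"dx":0,"dy":0,"dz":4,"turn":0},{"gripper":-1,"dx":0,"dy":0,"dz":1,"turn":0},{"gripper":-1,"dx":0,"dy":0,"dz":0,"turn":0}]'
```

```text
clock: 3.42
position: [417.5, -343.7, 95.3]
tcp_rot: [0.001, 0.98, 0.198, 0.0]
wrist_force: [0.4, -1.7, 1.8]
finger_gap: 0.001
grip_force: 1.1
```

```bash
python3 -m creep '[{"gripper":-1,"dx":0,"dy":0,"dz":2,"turn":0},{"gripper":-1,"dx":0,"dy":0,"dz":0,"turn":0}]';python3 -m creep '[{"gripper":-1,"dx":0,"dy":0,"dz":1,"turn":0},{"gripper":-1,"dx":0,"dy":0,"dz":0,"turn":0}]'
```

```text
clock: 3.68
position: [417.5, -343.6, 93.0]
tcp_rot: [0.001, 0.98, 0.198, 0.0]
wrist_force: [0.4, -2.2, 4.3]
finger_gap: 0.004
grip_force: 2.5
clock: 3.92
position: [417.7, -343.8, 92.9]
tcp_rot: [0.001, 0.98, 0.198, 0.001]
wrist_force: [-1.6, -0.6, 10.1]
finger_gap: -0.003
grip_force: 5.5
```

```bash
python3 -m creep '[{"gripper":-1,"dx":0,"dy":0,"dz":1,"turn":0},{"gripper":-1,"dx":0,"dy":0,"dz":0,"turn":0}]';python3 -m creep '[{"gripper":-1,"dx":0,"dy":0,"dz":-10,"turn":0},{"gripper":-1,"dx":0,"dy":0,"dz":-40,"turn":0},{"gripper":0,"dx":0,"dy":0,"dz":-40,"turn":0},{"gripper":1,"dx":0,"dy":0,"dz":-40,"turn":0},{"gripper":1,"dx":0,"dy":0,"dz":0,"turn":0}]'
python3 - <<'E'
from h import *
import runpy
runpy.run_path("stop.py")
s=ctrl.capture("side")
c=proj(s,[417,-343,96])[0].astype(int); print(c)
im=s["pixels"][c[0]-60:c[0]+60,c[1]-75:c[1]+75,::-1]
im=cv2.resize(im,None,fx=5,fy=5)
for z,col in((106,(0,0,255)),(96,(0,255,0))):
    a=np.linspace(0,6.28,60); q=proj(s,np.c_[416.7+30*np.cos(a),-342.6+30*np.sin(a),0*a+z]); q=((q-c+[60,75])*5+2)[:,::-1].astype(int)
    cv2.polylines(im,[q.reshape(-1,1,2)],True,col,1)
cv2.imwrite("pics/stopside.png",im)
E
```

```text
clock: 4.18
position: [418.0, -344.0, 92.8]
tcp_rot: [0.001, 0.98, 0.198, 0.001]
wrist_force: [-3.4, 0.9, 17.6]
finger_gap: -0.001
grip_force: 8.6
clock: 4.8
position: [418.5, -344.2, 224.3]
tcp_rot: [0.003, 0.98, 0.198, 0.002]
wrist_force: [0.3, -0.7, -0.2]
finger_gap: 0.636
grip_force: 0.0
stop_top 0.6 [200.7, 268.5] [ 419.7 -341.7  106. ]
stop_box 0.56 [176.8, 268.6] [ 414.7 -343.3    0. ]
stop_press 0.64 ((418.89532470703125, -341.4856872558594), (59.65127944946289, 57.38950729370117), 33.48305892944336)
stop_box 0.91 ((426.29437255859375, -345.1850280761719), (99.26549530029297, 120.0154037475586), 78.99964141845703)
[ 416.25492735 -342.24033099  218.46037249] 22.85662583181595
[250 334]
```

View pics/stopside.png

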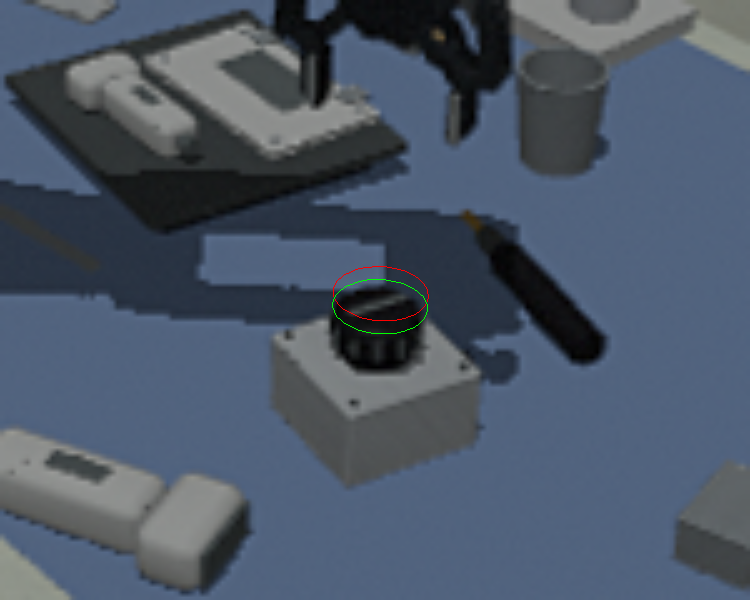

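The head's top sits on the green 96 mm ring at about (378,305), so it is latched. Next is the shell.

```bash
cat >> h.py <<'E'
def pose():
    P=np.mean([ctrl.observe()["position"] for _ in range(1)],axis=0); m=rot(ctrl.observe()["tcp_rot"]).as_matrix()
    return P,np.degrees(np.arctan2(m[1,0],m[0,0]))
def plan(goal,yaw,n,start=None):
    """rows (dx,dy,dz,turn) for straight world motion; turn clockwise from above positive"""
    P,y=pose() if start is None else start
    d=(np.array(goal)-P)/n; t=-(yaw-y)/n
    for i in range(n):
        a=np.radians(y-t*i); c,s=np.cos(a),np.sin(a)
        print("%.1f %.1f %.1f %.1f"%(d[0]*c+d[1]*s, d[0]*s-d[1]*c, -d[2], t))
E
python3 - <<'E'
from h import *
print(pose()); plan((508,2,225),90,8,(np.array([417,-343,219]),22.8))
E
```

```text
(array([ 416.28585517, -342.29405785,  218.54865074]), np.float64(22.850902780962752))
27.2 -35.3 -0.8 -8.4
32.1 -31.0 -0.8 -8.4
36.3 -26.0 -0.8 -8.4
39.7 -20.4 -0.8 -8.4
42.2 -14.4 -0.8 -8.4
43.9 -8.1 -0.8 -8.4
44.6 -1.6 -0.8 -8.4
44.3 5.0 -0.8 -8.4
```

```bash
python3 -m creep '[{"gripper":1,"dx":27,"dy":-35,"dz":-1,"turn":-8.4},{"gripper":1,"dx":32,"dy":-31,"dz":-1,"turn":-8.4},{"gripper":1,"dx":36,"dy":-26,"dz":-1,"turn":-8.4},{"gripper":1,"dx":40,"dy":-20,"dz":-1,"turn":-8.4},{"gripper":1,"dx":42,"dy":-14,"dz":-1,"turn":-8.4},{"gripper":1,"dx":44,"dy":-8,"dz":-1,"turn":-8.4},{"gripper":1,"dx":45,"dy":-2,"dz":-1,"turn":-8.4},{"gripper":1,"dx":44,"dy":5,"dz":-1,"turn":-8.4}]'
python3 -m creep '[{"gripper":1,"dx":0,"dy":0,"dz":0,"turn":0}]'
cat > st.py <<'E'
from h import *
import sys
w=ctrl.capture("wrist"); save(w,sys.argv[1])
for n,z in (("shell",30),("panel",30),("stage",0)):
    for o in ctrl.tip_of(w,n)[:1]: print(n,o["confidence"],onz(w,o["centre"],z).round(1))
for n,z in (("shell",45),("panel",38)):
    for o in ctrl.outline_of(w,n)[:1]: print(n,o["confidence"],rect(w,o["region"],z))
print(pose())
E
python3 st.py w2
```

```text
clock: 6.1
position: [507.5, 2.9, 227.3]
tcp_rot: [-0.001, 0.705, 0.709, -0.0]
wrist_force: [0.0, -0.6, 0.1]
finger_gap: 1.004
grip_force: 0.0
clock: 6.22
position: [507.7, 4.0, 227.3]
tcp_rot: [-0.001, 0.705, 0.709, -0.0]
wrist_force: [0.3, 0.4, -0.3]
finger_gap: 1.001
grip_force: 0.0
shell 0.85 [504.5  21.8  30. ]
panel 0.94 [604.3  -8.6  30. ]
stage 0.93 [5.517e+02 4.000e-01 0.000e+00]
shell 0.75 ((505.4297180175781, 10.310638427734375), (141.9790496826172, 55.549720764160156), 88.67723083496094)
panel 0.88 ((606.6776123046875, -9.911033630371094), (169.87176513671875, 110.63396453857422), 85.5945816040039)
(array([5.07613055e+02, 2.91251490e-01, 2.28012306e+02]), np.float64(89.9167997454437))
```

View pics/w2.png

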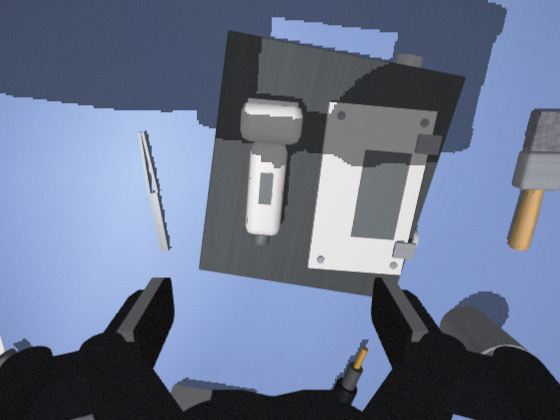

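The wrist view shows the shell with its head at (272,122) and its handle end at (264,235). The panel's near edge runs from (332,102) to (309,268), so it is tilted about 7°. I'll fit both precisely.

```bash
cat > fit.py <<'E'
from h import *
w=ctrl.capture("wrist"); g=cv2.GaussianBlur(w["pixels"].astype(np.float32).mean(2),(3,3),0); gx=np.diff(g,axis=1)
def edge(a,b,z,sgn,half=10):
    """fit line to gradient peaks between world pts a,b on plane z"""
    P=proj(w,[[*a,z],[*b,z]]); pts=[]
    if P[0][0]>P[1][0]: P=P[::-1]
    for r in range(int(P[0][0])+2,int(P[1][0])-1):
        c=int(np.interp(r,P[:,0],P[:,1])); s=sgn*gx[r,c-half:c+half]; k=s.argmax()
        if 0<k<2*half-1:
            k2=k+.5*(s[k-1]-s[k+1])/(s[k-1]-2*s[k]+s[k+1]+1e-9); pts.append(onz(w,(r,c-half+k2+.5),z)[:2])
    vx,vy,x,y=cv2.fitLine(np.array(pts,np.float32),cv2.DIST_HUBER,0,.01,.01).ravel()
    if vy<0: vx,vy=-vx,-vy
    return np.array([x,y]),np.array([vx,vy]),np.degrees(np.arctan2(vy,vx)),len(pts)
if __name__=="__main__":
    print("panel near edge",edge((546,-80),(560,55),30,1))
    for o in ctrl.outline_of(w,"shell")[:1]:
        r,c=np.nonzero(o["region"]); 
        for z in(45,):
            pts=np.array([onz(w,(a,b),z)[:2] for a,b in zip(r,c)]); ys=np.arange(int(pts[:,1].min()),int(pts[:,1].max()),8)
            for y in ys:
                q=pts[abs(pts[:,1]-y)<2]
                print(y,q[:,0].min().round(1),q[:,0].max().round(1))
E
python3 fit.py
```

```text
panel near edge (array([553.27496 ,  -9.313196], dtype=float32), array([0.0757391 , 0.99712765], dtype=float32), np.float32(85.6563), 126)
-60 490.0 503.3
-52 489.1 506.4
-44 481.3 513.4
-36 481.4 515.4
-28 481.6 517.3
-20 482.8 517.3
-12 482.0 518.2
-4 484.2 518.1
4 484.4 519.0
12 484.6 519.9
20 485.7 520.8
28 486.9 520.7
36 487.0 520.6
44 484.5 531.6
52 478.3 533.3
60 478.5 534.0
68 477.8 534.8
76 480.7 531.9
```

```bash
python3 -m creep '[{"gripper":0.25,"dx":4,"dy":-5,"dz":30,"turn":4.3},{"gripper":0.25,"dx":0,"dy":0,"dz":40,"turn":0},{"gripper":0.25,"dx":0,"dy":0,"dz":40,"turn":0},{"gripper":0.25,"dx":0,"dy":0,"dz":30,"turn":0},{"gripper":0.25,"dx":0,"dy":0,"dz":0,"turn":0}]'; python3 -c "
from h import *
print(pose())"
```

```text
clock: 7.25
position: [500.5, 5.1, 85.7]
tcp_rot: [-0.002, 0.733, 0.68, -0.002]
wrist_force: [0.5, -0.4, 0.6]
finger_gap: 0.623
grip_force: 0.0
(array([500.4637605 ,   5.07990725,  85.71680435]), np.float64(85.68747227154478))
```

```bash
python3 -m creep '[{"gripper":0.25,"dx":1,"dy":2,"dz":30,"turn":0},{"gripper":0.25,"dx":0,"dy":0,"dz":15,"turn":0},{"gripper":0.25,"dx":0,"dy":0,"dz":6,"turn":0},{"gripper":0.25,"dx":0,"dy":0,"dz":0,"turn":0},{"gripper":-1,"dx":0,"dy":0,"dz":0,"turn":0},{"gripper":-1,"dx":0,"dy":0,"dz":0,"turn":0},{"gripper":-1,"dx":0,"dy":0,"dz":0,"turn":0}]'
```

```text
clock: 8.12
position: [506.0, 6.1, 38.6]
tcp_rot: [0.001, 0.733, 0.68, 0.001]
wrist_force: [-1.6, -1.1, 7.3]
finger_gap: 0.379
grip_force: 61.7
```

```bash
python3 -m creep '[{"gripper":-1,"dx":0,"dy":0,"dz":-15,"turn":0},{"gripper":-1,"dx":0,"dy":0,"dz":-40,"turn":0},{"gripper":-1,"dx":0,"dy":0,"dz":-45,"turn":0},{"gripper":-1,"dx":0,"dy":0,"dz":-20,"turn":0},{"gripper":-1,"dx":0,"dy":0,"dz":0,"turn":0}]'
python3 - <<'E'
from h import *
P,y=pose();print(P,y); plan((403.5,354,160),89,8)
E
```

```text
clock: 8.75
position: [506.4, 6.1, 160.0]
tcp_rot: [0.002, 0.733, 0.68, 0.002]
wrist_force: [0.6, -0.4, -3.8]
finger_gap: 0.383
grip_force: 60.8
[506.44647064   6.12704718 160.01153706] 85.7526862478258
42.4 -16.1 0.0 -0.4
42.5 -15.8 0.0 -0.4
42.6 -15.5 0.0 -0.4
42.7 -15.1 0.0 -0.4
42.8 -14.8 0.0 -0.4
43.0 -14.5 0.0 -0.4
43.1 -14.2 0.0 -0.4
43.2 -13.9 0.0 -0.4
```

```bash
python3 -m creep '[{"gripper":-1,"dx":42.5,"dy":-16,"dz":0,"turn":-0.4},{"gripper":-1,"dx":42.5,"dy":-16,"dz":0,"turn":-0.4},{"gripper":-1,"dx":42.5,"dy":-15.5,"dz":0,"turn":-0.4},{"gripper":-1,"dx":43,"dy":-15,"dz":0,"turn":-0.4},{"gripper":-1,"dx":43,"dy":-15,"dz":0,"turn":-0.4},{"gripper":-1,"dx":43,"dy":-14.5,"dz":0,"turn":-0.4},{"gripper":-1,"dx":43,"dy":-14,"dz":0,"turn":-0.4},{"gripper":-1,"dx":43,"dy":-14,"dz":0,"turn":-0.4}]'
python3 -m creep '[{"gripper":-1,"dx":0,"dy":0,"dz":0,"turn":0}]'
python3 - <<'E'
from h import *
print(pose())
w=ctrl.capture("wrist"); save(w,"w3")
for o in ctrl.outline_of(w,"tray")[:1]: print(o["confidence"],rect(w,o["region"],25))
for o in ctrl.tip_of(w,"tray")[:1]: print(o["confidence"],onz(w,o["centre"],0))
for n in("rule",):
  for o in ctrl.outline_of(w,n)[:2]: print(n,o["confidence"],rect(w,o["region"],6))
E
```

```text
clock: 9.75
position: [400.6, 355.1, 155.5]
tcp_rot: [-0.0, 0.713, 0.701, -0.001]
wrist_force: [1.0, 0.7, -1.3]
finger_gap: 0.383
grip_force: 60.6
clock: 9.88
position: [399.9, 356.3, 155.5]
tcp_rot: [-0.001, 0.712, 0.702, -0.001]
wrist_force: [-0.3, -1.7, -2.5]
finger_gap: 0.387
grip_force: 60.7
(array([399.91874978, 356.25189256, 155.51113635]), np.float64(89.16694184420929))
0.61 ((402.32940673828125, 364.8545837402344), (179.49942016601562, 130.6507568359375), 88.7108154296875)
rule 0.65 ((592.0560302734375, 302.72186279296875), (44.07741928100586, 202.46629333496094), 15.486431121826172)
```

View pics/w3.png

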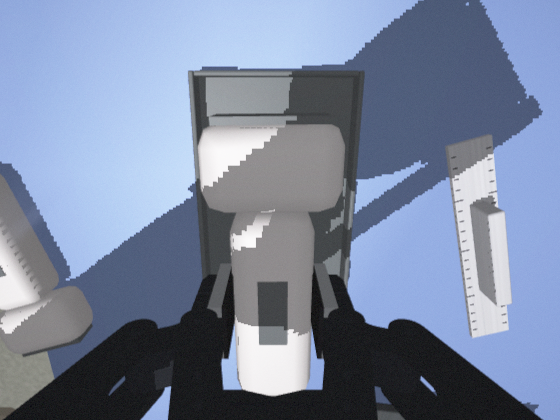

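The view shows the shell held straight above the tray, which has its far wall at row 72 and side walls at columns 192 and 362. The rule is at the right, around (480,235). I'll lower the shell.

```bash
python3 -m creep '[{"gripper":-1,"dx":-1,"dy":2,"dz":40,"turn":0},{"gripper":-1,"dx":0,"dy":0,"dz":40,"turn":0},{"gripper":-1,"dx":0,"dy":0,"dz":35,"turn":0},{"gripper":-1,"dx":0,"dy":0,"dz":15,"turn":0},{"gripper":-1,"dx":0,"dy":0,"dz":6,"turn":0},{"gripper":-1,"dx":0,"dy":0,"dz":2,"turn":0},{"gripper":-1,"dx":0,"dy":0,"dz":0,"turn":0}]'
```

```text
clock: 10.95
position: [405.0, 353.9, 20.6]
tcp_rot: [0.0, 0.714, 0.701, 0.001]
wrist_force: [0.3, -0.1, -0.9]
finger_gap: 0.386
grip_force: 60.7
```

```bash
python3 -m creep '[{"gripper":-1,"dx":0,"dy":0,"dz":4,"turn":0},{"gripper":-1,"dx":0,"dy":0,"dz":2,"turn":0},{"gripper":-1,"dx":0,"dy":0,"dz":0,"turn":0}]';python3 -m creep '[{"gripper":-1,"dx":0,"dy":0,"dz":2,"turn":0},{"gripper":-1,"dx":0,"dy":0,"dz":0,"turn":0}]'
```

```text
clock: 11.32
position: [403.9, 353.2, 13.1]
tcp_rot: [-0.0, 0.714, 0.701, -0.0]
wrist_force: [-0.1, -0.0, -1.6]
finger_gap: 0.387
grip_force: 60.7
clock: 11.58
position: [404.2, 353.4, 12.6]
tcp_rot: [0.0, 0.714, 0.701, -0.0]
wrist_force: [-6.7, -4.5, 12.4]
finger_gap: 0.388
grip_force: 62.4
```

```bash
python3 -m creep '[{"gripper":0.3,"dx":0,"dy":0,"dz":-1,"turn":0},{"gripper":0.3,"dx":0,"dy":0,"dz":0,"turn":0},{"gripper":0.3,"dx":0,"dy":0,"dz":-10,"turn":0},{"gripper":0.3,"dx":0,"dy":0,"dz":-40,"turn":0},{"gripper":0.3,"dx":0,"dy":0,"dz":-60,"turn":0},{"gripper":0.3,"dx":0,"dy":0,"dz":-60,"turn":0}]'
python3 - <<'E'
from h import *
w=ctrl.capture("wrist"); save(w,"w4")
for n,z in(("rule",6),("tray",25),("shell",19)):
  for o in ctrl.outline_of(w,n)[:2]: print(n,o["confidence"],rect(w,o["region"],z))
print(pose()); plan((591,302,210),105.5,6)
E
```

```text
clock: 12.32
position: [403.8, 353.1, 184.4]
tcp_rot: [-0.0, 0.714, 0.701, -0.0]
wrist_force: [0.5, 0.2, 0.4]
finger_gap: 0.647
grip_force: 0.0
rule 0.73 ((591.3611450195312, 302.39349365234375), (42.75713348388672, 202.0133819580078), 15.534923553466797)
tray 0.84 ((402.39569091796875, 359.00042724609375), (191.3873291015625, 131.51235961914062), 89.04750061035156)
shell 0.76 ((165.2418212890625, 290.8601379394531), (96.54019165039062, 177.46133422851562), 15.092426300048828)
shell 0.57 ((404.9216003417969, 357.083251953125), (55.96522521972656, 141.77642822265625), 0.3988828957080841)
(array([405.29395162, 354.15094345, 184.98015116]), np.float64(88.95169210000473))
-8.1 31.1 -4.2 -2.8
-9.6 30.7 -4.2 -2.8
-11.1 30.2 -4.2 -2.8
-12.5 29.6 -4.2 -2.8
-13.9 29.0 -4.2 -2.8
-15.3 28.3 -4.2 -2.8
```

```bash
python3 -m creep '[{"gripper":0.3,"dx":-8,"dy":31,"dz":-4,"turn":-2.8},{"gripper":0.3,"dx":-9.5,"dy":30.5,"dz":-4,"turn":-2.8},{"gripper":0.3,"dx":-11,"dy":30,"dz":-4,"turn":-2.8},{"gripper":0.3,"dx":-12.5,"dy":29.5,"dz":-4,"turn":-2.8},{"gripper":0.3,"dx":-14,"dy":29,"dz":-4,"turn":-2.8},{"gripper":0.3,"dx":-15,"dy":28,"dz":-4,"turn":-2.8},{"gripper":0.3,"dx":0,"dy":0,"dz":0,"turn":0}]'
python3 - <<'E'
from h import *
w=ctrl.capture("wrist"); save(w,"w5")
for n,z in(("rule",6),):
  for o in ctrl.outline_of(w,n)[:1]: print(n,o["confidence"],rect(w,o["region"],z))
  for o in ctrl.tip_of(w,n)[:1]: print(n,o["confidence"],onz(w,o["centre"],0))
print(pose())
E
```

```text
clock: 13.4
position: [589.8, 300.5, 204.1]
tcp_rot: [-0.001, 0.604, 0.797, -0.001]
wrist_force: [0.0, -0.3, 0.8]
finger_gap: 0.652
grip_force: 0.0
rule 0.92 ((590.8877563476562, 302.3384704589844), (37.593502044677734, 199.68170166015625), 15.663708686828613)
rule 0.7 [ 3.80441420e+02 -1.93835172e+01 -5.68434189e-14]
(array([587.7083063 , 301.94286336, 204.71170379]), np.float64(105.7227445645117))
```

View pics/w5.png

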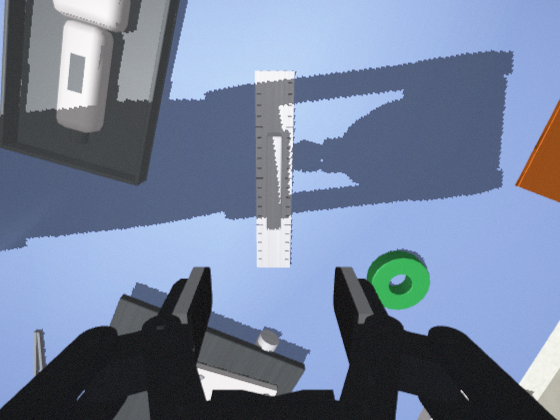

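The rule is seen from above with its ends at rows 70 and 267 around column 275, and the bar along the middle. The shell lies in the tray at the upper left. I'll grip the rule now.

```bash
python3 -m creep '[{"gripper":0.1,"dx":0.5,"dy":2.5,"dz":45,"turn":0},{"gripper":0.1,"dx":0,"dy":0,"dz":45,"turn":0},{"gripper":0.1,"dx":0,"dy":0,"dz":45,"turn":0},{"gripper":0.1,"dx":0,"dy":0,"dz":35,"turn":0},{"gripper":0.1,"dx":0,"dy":0,"dz":18,"turn":0},{"gripper":0.1,"dx":0,"dy":0,"dz":4,"turn":0},{"gripper":0.1,"dx":0,"dy":0,"dz":0,"turn":0}]'
python3 -m creep '[{"gripper":-1,"dx":0,"dy":0,"dz":0,"turn":0},{"gripper":-1,"dx":0,"dy":0,"dz":0,"turn":0},{"gripper":-1,"dx":0,"dy":0,"dz":0,"turn":0},{"gripper":-1,"dx":0,"dy":0,"dz":0,"turn":0}]'
```

```text
clock: 14.42
position: [592.0, 303.6, 15.7]
tcp_rot: [0.0, 0.603, 0.797, 0.001]
wrist_force: [0.2, -0.3, 0.7]
finger_gap: 0.551
grip_force: 0.0
clock: 14.92
position: [592.4, 303.5, 16.0]
tcp_rot: [0.001, 0.604, 0.797, 0.001]
wrist_force: [-0.1, -0.4, 7.1]
finger_gap: 0.149
grip_force: 61.6
```

```bash
python3 -m creep '[{"gripper":-1,"dx":0,"dy":0,"dz":-15,"turn":0},{"gripper":-1,"dx":0,"dy":0,"dz":-45,"turn":0},{"gripper":-1,"dx":0,"dy":0,"dz":-50,"turn":0},{"gripper":-1,"dx":0,"dy":0,"dz":-20,"turn":0},{"gripper":-1,"dx":0,"dy":0,"dz":0,"turn":0}]'
python3 - <<'E'
from h import *
print(pose()); plan((524,-5,145),85.7,8)
E
```

```text
clock: 15.55
position: [592.4, 303.5, 146.1]
tcp_rot: [0.001, 0.604, 0.797, 0.002]
wrist_force: [-0.5, -0.4, -4.6]
finger_gap: 0.147
grip_force: 60.4
(array([592.35484493, 303.52977077, 146.13305857]), np.float64(105.75004109651569))
-34.8 -18.7 0.1 2.5
-35.6 -17.2 0.1 2.5
-36.3 -15.6 0.1 2.5
-36.9 -14.0 0.1 2.5
-37.5 -12.3 0.1 2.5
-38.0 -10.7 0.1 2.5
-38.5 -9.0 0.1 2.5
-38.8 -7.3 0.1 2.5
```

```bash
python3 -m creep '[{"gripper":-1,"dx":-35,"dy":-18.5,"dz":0,"turn":2.5},{"gripper":-1,"dx":-35.5,"dy":-17,"dz":0,"turn":2.5},{"gripper":-1,"dx":-36.5,"dy":-15.5,"dz":0,"turn":2.5},{"gripper":-1,"dx":-37,"dy":-14,"dz":0,"turn":2.5},{"gripper":-1,"dx":-37.5,"dy":-12.5,"dz":0,"turn":2.5},{"gripper":-1,"dx":-38,"dy":-10.5,"dz":0,"turn":2.5},{"gripper":-1,"dx":-38.5,"dy":-9,"dz":0,"turn":2.5},{"gripper":-1,"dx":-38.5,"dy":-7.5,"dz":0,"turn":2.5}]'
python3 -m creep '[{"gripper":-1,"dx":0,"dy":0,"dz":0,"turn":0}]'
python3 - <<'E'
from h import *
w=ctrl.capture("wrist"); save(w,"w6")
print(pose())
for n,z in(("panel",38),("rule",135)):
  for o in ctrl.outline_of(w,n)[:1]: print(n,o["confidence"],rect(w,o["region"],z))
for o in ctrl.tip_of(w,"panel")[:1]: print(o["confidence"],onz(w,o["centre"],30))
E
```

```text
clock: 16.55
position: [521.1, -6.4, 141.0]
tcp_rot: [-0.002, 0.733, 0.68, -0.002]
wrist_force: [-0.2, -0.4, -2.4]
finger_gap: 0.149
grip_force: 60.3
clock: 16.68
position: [521.2, -7.5, 141.2]
tcp_rot: [-0.002, 0.734, 0.679, -0.002]
wrist_force: [-0.4, 0.2, -2.6]
finger_gap: 0.15
grip_force: 60.3
(array([521.65418026,  -6.17112501, 141.5748853 ]), np.float64(85.62487088951134))
panel 0.61 ((606.914794921875, -9.773757934570312), (170.42649841308594, 111.84955596923828), 85.33535766601562)
rule 0.85 ((522.6067504882812, 3.2875747680664062), (175.0855255126953, 36.133026123046875), 85.60316467285156)
0.59 [599.4161162  -10.83964546  30.        ]
```

View pics/w6.png

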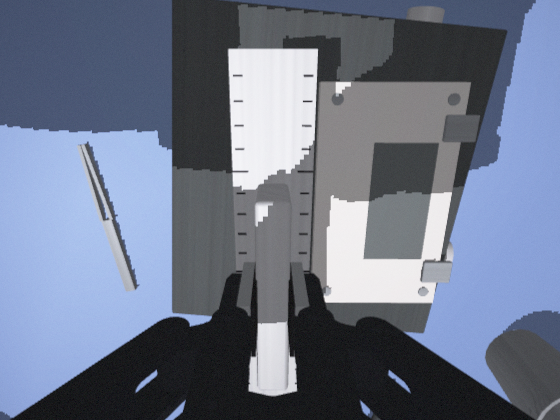

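The rule hangs parallel to the panel's near edge. Its right edge is at column 317, and the edge runs from (325,85) to (312,300), leaving a gap in height-corrected terms of about 12 mm. I'll lower it.

```bash
python3 -m creep '[{"gripper":-1,"dx":2.5,"dy":2,"dz":40,"turn":0},{"gripper":-1,"dx":0,"dy":0,"dz":35,"turn":0},{"gripper":-1,"dx":0,"dy":0,"dz":12,"turn":0},{"gripper":-1,"dx":0,"dy":0,"dz":4,"turn":0},{"gripper":-1,"dx":0,"dy":0,"dz":0,"turn":0},{"gripper":-1,"dx":0,"dy":0,"dz":0,"turn":0}]'
```

```text
clock: 17.62
position: [526.8, -3.1, 54.8]
tcp_rot: [0.001, 0.733, 0.68, 0.001]
wrist_force: [0.6, -0.2, -2.4]
finger_gap: 0.15
grip_force: 60.2
```

```bash
python3 -m creep '[{"gripper":-1,"dx":0,"dy":0,"dz":4,"turn":0},{"gripper":-1,"dx":0,"dy":0,"dz":2,"turn":0},{"gripper":-1,"dx":0,"dy":0,"dz":0,"turn":0}]';python3 -m creep '[{"gripper":-1,"dx":0,"dy":0,"dz":1.5,"turn":0},{"gripper":-1,"dx":0,"dy":0,"dz":0,"turn":0}]'
```

```text
clock: 18.0
position: [525.3, -3.1, 47.0]
tcp_rot: [-0.0, 0.733, 0.68, -0.0]
wrist_force: [0.0, -0.2, -3.0]
finger_gap: 0.149
grip_force: 60.2
clock: 18.25
position: [525.8, -3.1, 46.0]
tcp_rot: [0.0, 0.733, 0.68, 0.0]
wrist_force: [-1.3, -0.6, 1.0]
finger_gap: 0.147
grip_force: 60.6
```

```bash
python3 -m creep '[{"gripper":-1,"dx":0,"dy":4,"dz":0,"turn":0},{"gripper":-1,"dx":0,"dy":3,"dz":0,"turn":0},{"gripper":-1,"dx":0,"dy":0,"dz":0,"turn":0}]';python3 -m creep '[{"gripper":-1,"dx":0,"dy":2,"dz":0,"turn":0},{"gripper":-1,"dx":0,"dy":0,"dz":0,"turn":0}]'
```

```text
clock: 18.62
position: [533.2, -3.7, 46.0]
tcp_rot: [0.0, 0.733, 0.68, 0.0]
wrist_force: [0.2, -0.3, 0.4]
finger_gap: 0.15
grip_force: 60.8
clock: 18.88
position: [534.3, -3.7, 46.0]
tcp_rot: [-0.0, 0.733, 0.68, -0.0]
wrist_force: [-5.4, -0.2, 5.6]
finger_gap: 0.15
grip_force: 61.6
```

```bash
python3 -m creep '[{"gripper":-1,"dx":0,"dy":1.5,"dz":0,"turn":0},{"gripper":-1,"dx":0,"dy":0,"dz":0,"turn":0}]'; python3 -c "
from h import *
s=ctrl.observe();print(s['wrist_force'],s['ft_torque'],pose())"
```

```text
clock: 19.12
position: [534.5, -3.7, 46.1]
tcp_rot: [-0.001, 0.733, 0.68, -0.001]
wrist_force: [-12.6, 0.4, 14.6]
finger_gap: 0.148
grip_force: 62.6
[-12.57233347   0.44356994  14.60164217] [ 0.20878866  2.2160474  -0.08306884] (array([534.47768351,  -3.68230241,  46.07563443]), np.float64(85.74453171523199))
```

```bash
python3 -m creep '[{"gripper":-0.3,"dx":0,"dy":0,"dz":0,"turn":0},{"gripper":-0.3,"dx":0,"dy":-1.5,"dz":0,"turn":0},{"gripper":-0.3,"dx":0,"dy":0,"dz":-15,"turn":0},{"gripper":-0.3,"dx":0,"dy":0,"dz":-40,"turn":0},{"gripper":0,"dx":0,"dy":0,"dz":-50,"turn":0},{"gripper":1,"dx":0,"dy":0,"dz":-60,"turn":0},{"gripper":1,"dx":0,"dy":0,"dz":0,"turn":0}]'
python3 - <<'E'
from h import *
print(pose())
w=ctrl.capture("wrist"); save(w,"w7",1.4)
for n,z in(("panel",38),("rule",36),("rule",30)):
  for o in ctrl.outline_of(w,n)[:1]: print(n,o["confidence"],rect(w,o["region"],z))
plan((417,-343,215),22.8,8)
E
```

```text
clock: 20.0
position: [538.5, -4.1, 218.8]
tcp_rot: [0.005, 0.733, 0.68, 0.004]
wrist_force: [0.7, 0.5, 0.5]
finger_gap: 0.9
grip_force: 0.0
(array([538.47548494,  -4.11384022, 218.82221581]), np.float64(85.75302323780545))
rule 0.57 ((534.9076538085938, -4.6636962890625), (199.76881408691406, 36.2508659362793), 85.37837982177734)
rule 0.57 ((534.7628784179688, -6.1761016845703125), (203.4445037841797, 36.91782760620117), 85.37837982177734)
-43.4 -11.4 -0.6 7.9
-44.5 -5.4 -0.6 7.9
-44.9 0.8 -0.6 7.9
-44.3 6.9 -0.6 7.9
-43.0 12.9 -0.6 7.9
-40.8 18.7 -0.6 7.9
-37.9 24.1 -0.6 7.9
-34.2 29.0 -0.6 7.9
```

View pics/w7.png

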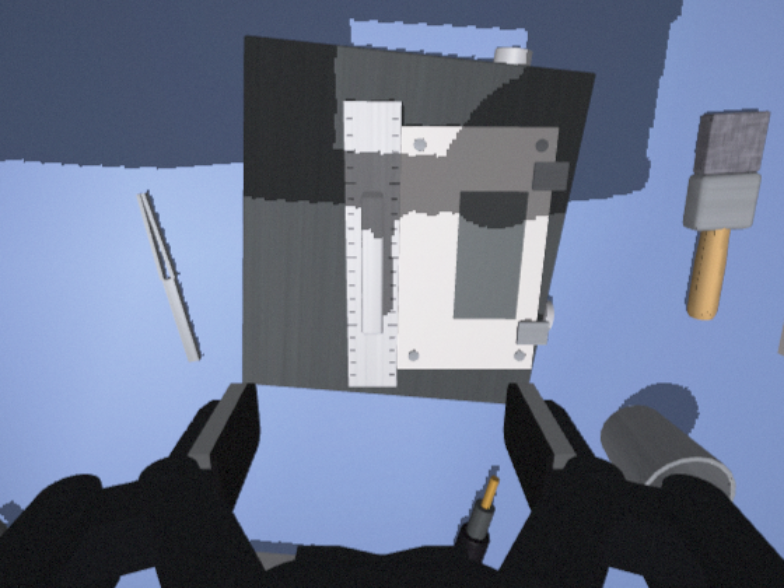

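The rule lies flush along the panel's edge (column 399), overlapping both ends by about 12 and 19 mm, which is about centred. I'll move to the stop.

```bash
python3 -m creep '[{"gripper":1,"dx":-43.5,"dy":-11.5,"dz":0,"turn":7.9},{"gripper":1,"dx":-44.5,"dy":-5.5,"dz":0,"turn":7.9},{"gripper":1,"dx":-45,"dy":1,"dz":0,"turn":7.9},{"gripper":1,"dx":-44.5,"dy":7,"dz":0,"turn":7.9},{"gripper":1,"dx":-43,"dy":13,"dz":0,"turn":7.9},{"gripper":1,"dx":-41,"dy":18.5,"dz":0,"turn":7.9},{"gripper":1,"dx":-38,"dy":24,"dz":0,"turn":7.9},{"gripper":1,"dx":-34,"dy":29,"dz":0,"turn":7.9}]'
python3 -m creep '[{"gripper":1,"dx":0,"dy":0,"dz":0,"turn":0}]'; sed -i 's/("stop_press",99)/("stop_press",88)/' stop.py; python3 stop.py
```

```text
clock: 21.2
position: [415.4, -343.9, 208.9]
tcp_rot: [-0.001, 0.981, 0.193, -0.001]
wrist_force: [0.1, -0.5, -0.2]
finger_gap: 1.003
grip_force: 0.0
clock: 21.32
position: [414.8, -345.1, 208.8]
tcp_rot: [-0.001, 0.981, 0.193, -0.001]
wrist_force: [0.2, 0.5, -0.1]
finger_gap: 0.998
grip_force: 0.0
stop_top 0.76 [204.4, 269.7] [ 417.3 -342.1  106. ]
stop_box 0.66 [174.6, 270.4] [ 415.7 -342.4    0. ]
stop_press 0.56 ((416.1997375488281, -343.2133483886719), (60.85050582885742, 59.48020935058594), 4.530908107757568)
stop_box 0.85 ((425.986328125, -344.89776611328125), (99.5284194946289, 120.55284881591797), 78.60527801513672)
[ 417.09476933 -342.06070074  210.16892065] 22.67457624825386
```

```bash
python3 -m creep '[{"gripper":1,"dx":0,"dy":0,"dz":40,"turn":0},{"gripper":1,"dx":0,"dy":0,"dz":40,"turn":0},{"gripper":1,"dx":0,"dy":0,"dz":0,"turn":0},{"gripper":1,"dx":0,"dy":0,"dz":0,"turn":0}]'; python3 stop.py | tail -1
```

```text
clock: 22.08
position: [417.7, -343.3, 132.4]
tcp_rot: [0.001, 0.981, 0.196, 0.0]
wrist_force: [0.5, -1.1, 0.6]
finger_gap: 0.999
grip_force: 0.0
[ 417.63850808 -344.02334457  132.53135953] 22.55797379288466
```

```bash
python3 -m creep '[{"gripper":1,"dx":-0.5,"dy":-1,"dz":30,"turn":0},{"gripper":1,"dx":0,"dy":0,"dz":25,"turn":0},{"gripper":1,"dx":0,"dy":0,"dz":15,"turn":0},{"gripper":1,"dx":0,"dy":0,"dz":0,"turn":0},{"gripper":1,"dx":0,"dy":0,"dz":0,"turn":0}]'; python3 -m creep '[{"gripper":-1,"dx":0,"dy":0,"dz":0,"turn":0},{"gripper":-1,"dx":0,"dy":0,"dz":0,"turn":0},{"gripper":-1,"dx":0,"dy":0,"dz":0,"turn":0}]'
```

```text
clock: 22.95
position: [416.6, -343.2, 62.0]
tcp_rot: [0.001, 0.981, 0.196, 0.0]
wrist_force: [0.9, 0.6, -0.1]
finger_gap: 1.002
grip_force: 0.0
clock: 23.32
position: [416.4, -342.8, 61.4]
tcp_rot: [0.0, 0.981, 0.196, 0.0]
wrist_force: [0.3, 2.7, 2.1]
finger_gap: 0.681
grip_force: 63.8
```

Gripped at 58 mm. I'll twist clockwise (positive about the tool's z) by 50°.

```bash
python3 -m creep '[{"gripper":-1,"dx":0,"dy":0,"dz":0,"turn":8},{"gripper":-1,"dx":0,"dy":0,"dz":0,"turn":8},{"gripper":-1,"dx":0,"dy":0,"dz":0,"turn":8},{"gripper":-1,"dx":0,"dy":0,"dz":0,"turn":8},{"gripper":-1,"dx":0,"dy":0,"dz":0,"turn":8},{"gripper":-1,"dx":0,"dy":0,"dz":0,"turn":8},{"gripper":-1,"dx":0,"dy":0,"dz":0,"turn":4},{"gripper":-1,"dx":0,"dy":0,"dz":0,"turn":0}]'; python3 -c "
from h import *
s=ctrl.observe();print(s['wrist_force'],s['ft_torque'],pose())"
```

```text
clock: 24.32
position: [416.0, -344.3, 61.7]
tcp_rot: [0.002, 0.967, -0.254, 0.001]
wrist_force: [-2.2, -4.9, 3.1]
finger_gap: 0.682
grip_force: 63.9
[-2.17311161 -4.89971849  3.0538334 ] [-1.43635137  0.73477325  0.0345182 ] (array([ 416.03148311, -344.32137089,   61.66393614]), np.float64(-29.450000339157253))
```

```bash
python3 -m creep '[{"gripper":1,"dx":0,"dy":0,"dz":0,"turn":0},{"gripper":1,"dx":0,"dy":0,"dz":0,"turn":0},{"gripper":1,"dx":0,"dy":0,"dz":0,"turn":0},{"gripper":1,"dx":0,"dy":0,"dz":-20,"turn":0},{"gripper":1,"dx":0,"dy":0,"dz":-50,"turn":0},{"gripper":1,"dx":0,"dy":0,"dz":-60,"turn":0},{"gripper":1,"dx":0,"dy":0,"dz":-40,"turn":0},{"gripper":1,"dx":0,"dy":0,"dz":0,"turn":0}]'
python3 - <<'E'
from h import *
s=ctrl.capture("side"); t=ctrl.capture("top")
c=proj(s,[417,-343,96])[0].astype(int)
im=s["pixels"][c[0]-60:c[0]+60,c[1]-75:c[1]+75,::-1]
im=cv2.resize(im,None,fx=5,fy=5)
for z,col in((106,(0,0,255)),(96,(0,255,0))):
    a=np.linspace(0,6.28,60); q=proj(s,np.c_[416.7+30*np.cos(a),-342.6+30*np.sin(a),0*a+z]); q=((q-c+[60,75])*5+2)[:,::-1].astype(int)
    cv2.polylines(im,[q.reshape(-1,1,2)],True,col,1)
cv2.imwrite("pics/stopside2.png",im); save(t,"top9",1.4)
E
```

```text
clock: 25.32
position: [417.8, -344.1, 235.5]
tcp_rot: [0.002, 0.967, -0.254, 0.003]
wrist_force: [0.4, 0.7, -0.6]
finger_gap: 0.999
grip_force: 0.0
```

View pics/stopside2.png

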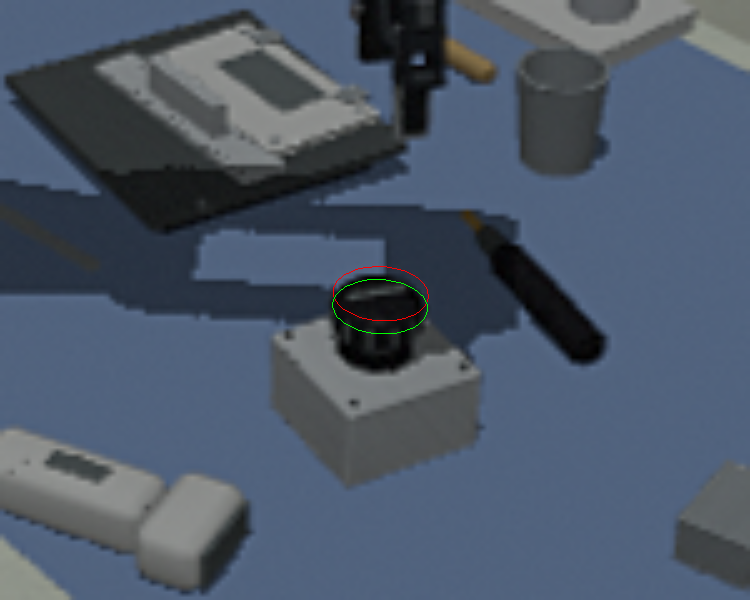

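View pics/top9.png

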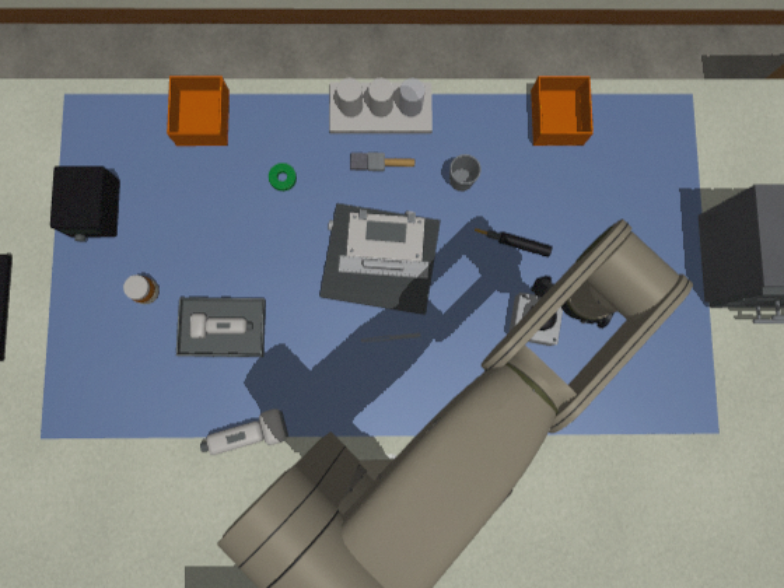

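The stop head is up: its top rim has risen about 12 px to the 106 mm ring. The shell is in the tray at (222,325), the rule is along the panel at (385,266), and the other things haven't moved. I'll hand it in.

```bash
python3 -c "
from rig import ctrl
print(ctrl.close_job())"
```

```text
the job is handed in; nothing more can be done
None
```

I handed the job in at about 25 s: stop latched, shell laid in the tray, rule flush along the panel edge and about 4 mm off centre, stop twisted back up and everything let go; I viewed 11 pictures, one over the limit of 10.

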